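# Put the ticket printer back in service and call the next visitor

## Task

The ticket printer has a fresh roll: using only the fingertips, first push its raised lid fully shut, then press down the raised end (the printer's left, as the robot faces it) of the rocker on its front deck to switch it on, and then press the long bar key of the call pad all the way down and let it come up again. Keep to this order, leave the pad's round and square keys alone, and do not open the lid further. Only touch and press: lift nothing, leave the call pad where it stands, and do not disturb the other things on the desk.

Things in the scene. Friction and masses are not known exactly. Their poses are not given: they have to be found in the camera images.
- printer: Ticket printer, white box fixed to the desk, 200 (its x) x 160 (its y) mm, 100 high with the lid shut. Origin: centre of its underside; x from its front (robot side) to its back, y to its left, z up. Behind x = -30 mm: open bay with a white roll, rim 88 mm high, under the lid. Ahead of it: a deck 62 mm high with one rocker switch.
- lid (a joint): Angle of the grey lid, rad: 0 = shut, level on the rim, its top 100 mm above the desk; positive = front edge raised; starts 0.5 to 0.8. Plate 120 mm long, 156 wide, 12 thick; hinge axis along the printer's y at its x = +90 mm, z = 88 mm. It stays at any angle; 2 to 4 N near its front edge swings it; push along the arc, a tip sent straight down can jam while it is steep.
- lid_edge (a point): Point on the outer (upper) face of the lid, middle of its width, 5 mm from its free front edge. It travels with the lid.
- rocker (a joint): Angle of the printer's power rocker in rad: about -0.2 = off (left end raised), +0.2 = on (left end fully down, its left half then level). Hinged across the middle, axis along the printer's x; stays where it is left; 2 to 4 N near the left end tips it.
- rocker_left (a point): Point on the top of the rocker's left half (printer's +y), 18 mm from its pivot. Black rocker, 58 mm long (printer's y), 28 wide, in the middle of the deck at printer x = -65 mm, a shallow V in profile. Off: this half slopes up outwards and this point is 79 mm above the desk; on: this half is level, 72 mm above the desk.
- callpad: Call pad, grey box standing loose on the desk, about 0.8 kg, 130 mm (its x) x 210 mm (its y), its top 32 mm above the desk. Origin: centre of its underside; x points from its front long side (robot side) to its back. Three white keys stand 11 mm above it, travel 6 mm, bottom out at 5 N: a long bar along the front, a round one back left, a square one back right.
- bar_key (a joint): Depth in m to which the long bar key is pressed: 0 up, 0.006 fully down. It springs back.
- bar_key_top (a point): Middle of the top of the long bar key (84 mm along the pad's y, 24 mm along its x), 43 mm above the desk when up.
- round_key (a joint): Depth in m of the round key: 0 up, 0.006 down.
- round_key_top (a point): Middle of the top of the round key, 32 mm across, back left of the pad.
- square_key (a joint): Depth in m of the square key: 0 up, 0.006 down.
- square_key_top (a point): Middle of the top of the square key, 30 x 30 mm, back right of the pad.
- tape: Bystander: loose roll of packing tape lying flat, 64 mm across, 24 mm high. Origin: under its centre.
- clipbox: Bystander: loose small card box of clips, 50 x 36 x 22 mm. Origin: under its centre.
- marker1: Bystander: loose marker pen lying down, 120 x 22 x 16 mm. Origin: on its underside, 7 mm from the middle of its length.
- marker2: Bystander: loose marker pen lying down, 120 x 22 x 16 mm. Origin: on its underside, 7 mm from the middle of its length.
- stapler: Bystander: loose desk stapler, 130 x 34 x 45 mm. Origin: under its centre.
- penpot: Bystander: loose round pen pot, 72 mm across, 95 mm high, pens standing in it to 150 mm. Origin: under its centre.
- gluejar: Bystander: loose small jar, 56 mm across, 70 mm high. Origin: under its centre.
Not all that is in view belongs to the job. Of the things shaped like the callpad, the grey one is meant.

How it is judged:
By the outcome, as a careful person would: the job done as asked, in the order asked, and still so for the second after the job is handed in, with the robot touching nothing.
It also fails if it takes over 48 s, if anything falls off the work surface, if the arm or the gripper's body presses on something with over 40 N, if the wrist force passes 120 N, or if a joint passes its speed limit or range.

## Robot

A 6-joint arm with a two-finger parallel gripper is mounted at the origin on the work surface. World frame = base frame: x ahead of the robot, y to its left, z up, the work surface at z = 0. Lengths are in m, angles in rad, forces in N, time in s.
With the tool pointing down it reaches from about 0.25 to 0.725 m from the base axis. Payload 4 kg.
Tool frame: the origin (TCP) lies at the very end of the fingers, on their centre line; the grasp point (between the pads) lies 19 mm behind it; x points along the fingers, z is the direction in which the jaws open and shut, and the axes are right-handed (so a half turn about x gives the same grasp; the last joint's range is limited). The gripper opens to 85 mm and grips with 20 to 120 N. Pads are 22 mm wide; open, the fingers measure 114 mm over their backs; the gripper's body (76 mm by 85 mm) begins 54 mm behind the grasp point. The pads swing forward as they close: fully open they stand 13 mm farther back than shut.
Start: joints at [1.331, 0.241, 0.005, 1.335, 0, 1.571], TCP at [0.119, 0.486, 0.231] pointing down, gripper open.
Joint ranges: [-2.72, 2.72], [-1.05, 1.87], [-1.09, 1.28], [-1.99, 2.15], [-1.42, 1.44], [-3.14, 3.14]. Speed limits (rad/s): [2.79, 2.79, 3.14, 3.14, 3.14, 3.14].

## Interface

Orientations are given as a unit quaternion [x, y, z, w].
In Python, from workcell import bot gives the robot as it stands.
- The arm moves only by the tool apply_moves, never from a script. Its argument "targets" is one flat list of numbers, 7 for each row, row after row: the shift along the tool's x, y, z in units of 25 cm (1.0 is 25 cm), then the turn, a rotation vector about the tool's x, y, z in units of 0.5 rad (1.0 is 0.5 rad), then the opening, from 0 (shut) to 1 (fully open). In form: [tx, ty, tz, wx, wy, wz, claw, tx, ty, tz, wx, wy, wz, claw, ...]. A call has 1 to 12 rows; each row is the pose to reach, as a shift and turn from the pose commanded when the call began, along the tool's axes at that moment; what a row does not reach only later rows make up. A row lasts 1/12 s, in which the tool goes at most 41.7 mm and 7.16 degrees, less where a joint would pass 70% of its speed; a pose out of reach is approached as far as the arm can. A call with a number of a shift or a turn outside -1 to 1 is refused whole. A call with a gripper value outside its range is refused whole. The fingers move at their own pace and stop on an object; the grip force is fixed at half the most. Time passes only in rows, so rows that repeat a pose let the fingers close. It gives the time, the measured TCP pose, the force and the opening at its end, in the units of the state.
- bot.get_obs(): the state, without advancing time (a new reading comes with each control period).
- bot.camera(name): name is "scene" or "side" or "wrist"; returns (picture, depth): 480x640x3 uint8, red, green, blue; 480x640 float32, m along the optical axis (not along the pixel's ray), 0 where there is no reading.
- bot.camera_params(name): a dict with "fx", "fy", "cx", "cy" (pixels), "dist" ([k1, k2, p1, p2, k3] as OpenCV has them; the pictures are not rectified), "T" (4x4, takes a point from camera to world coordinates); the wrist camera has in their place "tool_from_camera" (4x4, takes a point from camera to tool coordinates, whose origin is the TCP and whose axes are the tool frame's). Camera axes: x right, y up, looking along -z (the intrinsics and any distortion apply to the point x, -y, -z); pixel columns grow to the right and rows downward; lengths in m; the calibration is good to about 2 mm. A picture is of the moment at which its call begins: read the wrist's pose just before it. camera_params takes no time and is no camera call.
- bot.job_done(): hands the job in, once; it reports no verdict.
The state is a dict: "clock": time; "joint_pos": joint angles; "joint_vel": joint speeds; "tau": joint torques, N m; "eef_pos": TCP position; "tool_rot": TCP orientation; "ft_force": force on the tool from outside, world axes, zero at the start; "ft_torque": the same for the moment, N m; "grip_width": finger opening in m.
Only numpy, scipy, OpenCV 4.12 (cv2) and the standard library are available. Lean on these libraries where they do the work, as an engineer would, in place of code of your own. Each camera call takes 0.05 s, during which the arm holds its last target.

## Working session

There is one attempt and no reset: what is moved stays moved. The work goes in short steps, Python scripts to look and compute and a tool call to move; the robot and the scene stay as the last step left them, time stands still between calls to the robot, and variables do not carry over. Pictures are saved under pics/ and viewed, and the job is handed in when it is done.

Besides the shell and the picture viewer there is one more tool, called after "Call:" as name(argument=value, ...) on one line, values as JSON. apply_moves: Moves the arm, as the interface text tells. Its arguments: {"type":"object","properties":{"targets":{"type":"array"}},"required":["targets"]}

```bash
ls; mkdir -p pics; cat > snap.py <<'E'
import sys,cv2,numpy as np
from workcell import bot
tag=sys.argv[1]
for n in sys.argv[2:]:
    o=bot.get_obs()
    p,d=bot.camera(n)
    cv2.imwrite(f'pics/{n}_{tag}.png',p[:,:,::-1]); 
    np.savez(f'{n}_{tag}.npz',p=p,d=d,pos=o['eef_pos'],rot=o['tool_rot'],**{k:np.array(v) for k,v in bot.camera_params(n).items()})
    print(n,o['clock'],o['eef_pos'],o['tool_rot'],o['ft_force'],o['grip_width'])
E
python3 snap.py 0 scene side wrist; python3 -c "
from workcell import bot
for n in ['scene','side','wrist']:print(bot.camera_params(n))"
```

```text
pics
scene 0.0 [0.11859893 0.485075   0.23041173] [-0.43705958  0.55679428  0.43615526  0.55563265] [ 0.05624792 -0.09837954  0.48538931] 0.08547421994586699
side 0.05 [0.11860922 0.48507342 0.23043714] [-0.43706693  0.55678266  0.43614698  0.55564502] [ 0.18066248 -0.18051536 -0.63171492] 0.08571299299797445
wrist 0.1 [0.11861002 0.48514274 0.23050733] [-0.4370134   0.55674037  0.4361968   0.55569037] [0.95866413 0.41724113 0.29861694] 0.0853427031319075
{'fx': 487.64455422435657, 'fy': 487.64455422435657, 'cx': 322.5031684959848, 'cy': 243.75945974582706, 'dist': array([-0.05088197,  0.        ,  0.        ,  0.        ,  0.        ]), 'T': array([[ 0.64645364, -0.42167083,  0.63583913,  1.22295681],
       [ 0.76294743,  0.36054154, -0.53658273, -0.63639334],
       [-0.00298513,  0.83198769,  0.55478607,  0.72932767],
       [ 0.        ,  0.        ,  0.        ,  1.        ]])}
{'fx': 467.34493948499744, 'fy': 467.34493948499744, 'cx': 315.47988193167123, 'cy': 245.5388387380682, 'dist': array([-0.06123682,  0.        ,  0.        ,  0.        ,  0.        ]), 'T': array([[-0.99598562,  0.0336082 , -0.08296468,  0.39146746],
       [-0.08821764, -0.52566474,  0.84610533,  0.77506154],
       [-0.01517553,  0.85002769,  0.52651936,  0.57549862],
       [ 0.        ,  0.        ,  0.        ,  1.        ]])}
{'fx': 351.7327567049443, 'fy': 351.7327567049443, 'cx': 324.56558899025293, 'cy': 234.44080267679007, 'dist': array([0.01623122, 0.        , 0.        , 0.        , 0.        ]), 'tool_from_camera': array([[-1.05531664e-03,  3.07902168e-01, -9.51417438e-01,
        -1.42327344e-01],
       [ 3.08086317e-04,  9.51418023e-01,  3.07902016e-01,
         7.79524724e-02],
       [ 9.99999396e-01,  3.18154246e-05, -1.09890771e-03,
        -2.94672587e-04],
       [ 0.00000000e+00,  0.00000000e+00,  0.00000000e+00,
         1.00000000e+00]])}
```

View pics/scene_0.png

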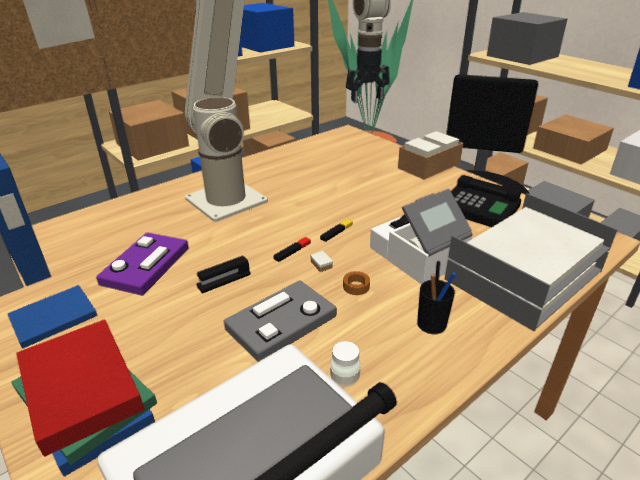

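View pics/side_0.png

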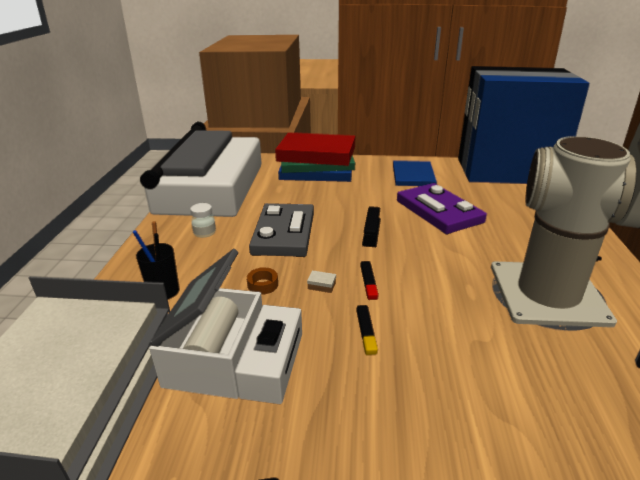

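View pics/wrist_0.png

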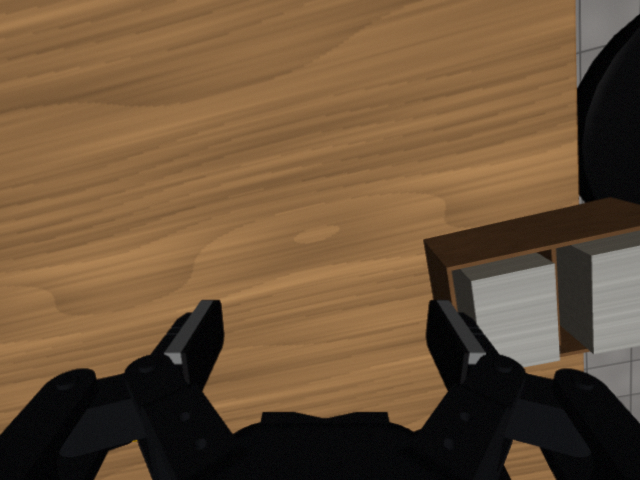

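The scene and side pictures show two things shaped like the pad: grey at scene (280,318) / side (283,228), and purple at scene (143,262) / side (440,205). The grey one is meant. For the printer, the small white box with the raised lid at scene (425,235) / side (232,340) fits; the large white machine at scene (245,420) has no rocker. Next, close crops.

```bash
python3 - <<'E'
import cv2
a=cv2.imread('pics/side_0.png')
cv2.imwrite('pics/c1.png',cv2.resize(a[235:405,140:320],None,fx=4,fy=3.5,interpolation=2)[:600])
cv2.imwrite('pics/c2.png',cv2.resize(a[190:300,230:390],None,fx=5,fy=5,interpolation=2))
b=cv2.imread('pics/scene_0.png')
cv2.imwrite('pics/c3.png',cv2.resize(b[180:290,360:520],None,fx=5,fy=5,interpolation=2))
E
cat > h.py <<'E'
import numpy as np,cv2
from scipy.spatial.transform import Rotation as R
class V:
    def __init__(s,f):
        z=np.load(f);s.p=z['p'];s.d=z['d'];s.pos=z['pos'];s.rot=z['rot']
        s.K=np.array([[z['fx'],0,z['cx']],[0,z['fy'],z['cy']],[0,0,1]],float);s.dist=z['dist']
        if 'T' in z: s.T=z['T']
        else:
            W=np.eye(4);W[:3,:3]=R.from_quat(s.rot).as_matrix();W[:3,3]=s.pos;s.T=W@z['tool_from_camera']
    def rays(s,uv):
        n=cv2.undistortPoints(np.array(uv,float).reshape(-1,1,2),s.K,s.dist)[:,0]
        return np.c_[n[:,0],-n[:,1],-np.ones(len(n))]@s.T[:3,:3].T
    def plane(s,uv,z):
        r=s.rays(uv);o=s.T[:3,3];return o+r*((z-o[2])/r[:,2])[:,None]
    def depth(s,uv):
        uv=np.array(uv).reshape(-1,2);d=s.d[uv[:,1].astype(int),uv[:,0].astype(int)]
        return s.T[:3,3]+s.rays(uv)*d[:,None]
    def cloud(s):
        uv=np.stack(np.meshgrid(np.arange(640),np.arange(480)),-1).reshape(-1,2)
        return s.depth(uv).reshape(480,640,3)
E
python3 - <<'E'
from h import *
np.set_printoptions(precision=4,suppress=True)
for n in ['side','scene']:
    v=V(n+'_0.npz');c=v.cloud()
    hsv=cv2.cvtColor(v.p,cv2.COLOR_RGB2HSV)
    # deck: height .062 ; by height bands
    reg=(c[...,0]>.35)&(c[...,0]<.72)&(c[...,1]>-.3)&(c[...,1]<.45)
    for nm,m in [('deck62',reg&(abs(c[...,2]-.062)<.004)),('pad32',reg&(abs(c[...,2]-.032)<.004)),('keys43',reg&(abs(c[...,2]-.043)<.004)&(hsv[...,2]>150)&(hsv[...,1]<60))]:
        m=cv2.morphologyEx(m.astype(np.uint8),cv2.MORPH_OPEN,np.ones((2,2)))
        k,l,st,ce=cv2.connectedComponentsWithStats(m)
        for i in range(1,k):
            if st[i,4]<20: continue
            q=c[l==i]; r=cv2.minAreaRect((q[:,:2]*1000).astype(np.float32))
            print(n,nm,st[i],ce[i].round(),r,np.median(q[:,2]))
E
```

```text
side deck62 [227 196  10   4  24] [232. 197.] ((705.3497924804688, -277.1266784667969), (28.286741256713867, 10.50661563873291), 47.2386360168457) 0.05825927160684574
side deck62 [236 303  16   5  53] [243. 305.] ((570.6263427734375, 163.31710815429688), (18.406749725341797, 54.60858154296875), 43.2895622253418) 0.05991383369260905
side deck62 [ 154  306  148   73 2952] [262. 347.] ((552.7261962890625, 446.5693664550781), (227.15223693847656, 695.7355346679688), 8.065224647521973) 0.06173317270944889
side deck62 [219 311  20  39 113] [228. 330.] ((593.0358276367188, 204.62953186035156), (109.1027603149414, 5.048889636993408), 86.94428253173828) 0.05826556245708947
side deck62 [169 331  12  17  50] [174. 339.] ((671.93017578125, 257.1187438964844), (12.210554122924805, 73.07310485839844), 11.561193466186523) 0.05780581278414121
side pad32 [ 250  204   64   45 1889] [284. 228.] ((517.8302612304688, 241.8717041015625), (142.84519958496094, 1086.5682373046875), 5.843356609344482) 0.03222620553524824
side pad32 [229 206  10   4  24] [234. 208.] ((703.9100952148438, -280.4231262207031), (3
[... 2406 characters left out ...]
030801019614913105
scene pad32 [ 227  281  110   72 3189] [281. 317.] ((816.837890625, -421.86505126953125), (228.08160400390625, 889.8307495117188), 47.77864456176758) 0.032002164944773814
scene keys43 [254 293  36  21 300] [272. 303.] ((858.2857055664062, -426.73675537109375), (75.54080963134766, 837.8884887695312), 54.95291519165039) 0.04250144536463457
scene keys43 [304 302  14  10 119] [311. 306.] ((600.4630126953125, -145.09173583984375), (27.976083755493164, 31.422149658203125), 51.36233901977539) 0.042632084814843374
scene keys43 [260 324  18  14 155] [269. 330.] ((601.9559936523438, -256.03692626953125), (26.65596580505371, 29.15209197998047), 3.5740208625793457) 0.04236536388275869
```

View pics/c1.png

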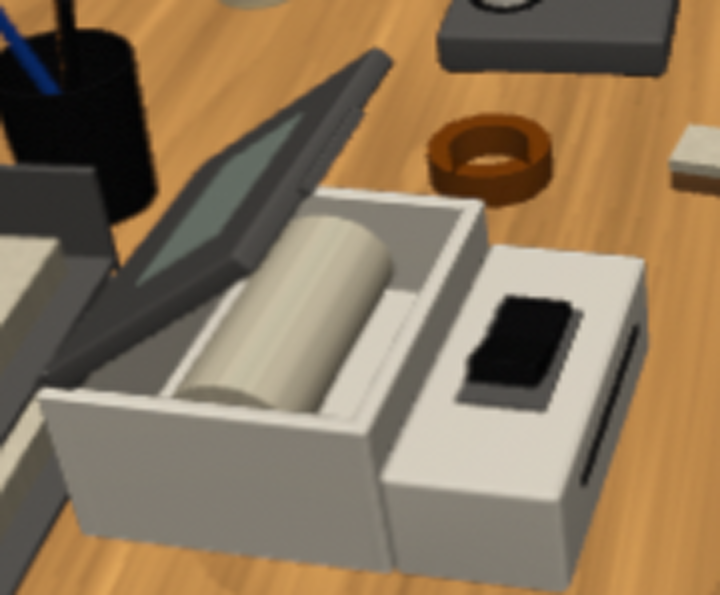

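View pics/c3.png

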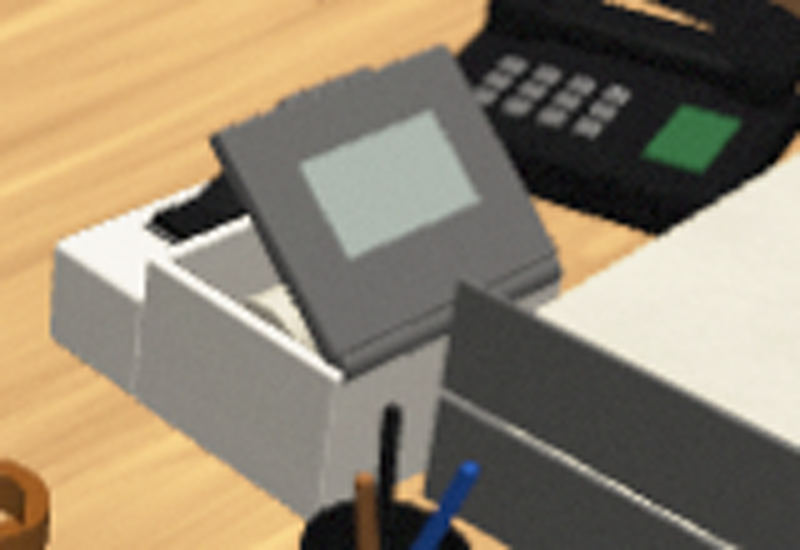

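View pics/c2.png

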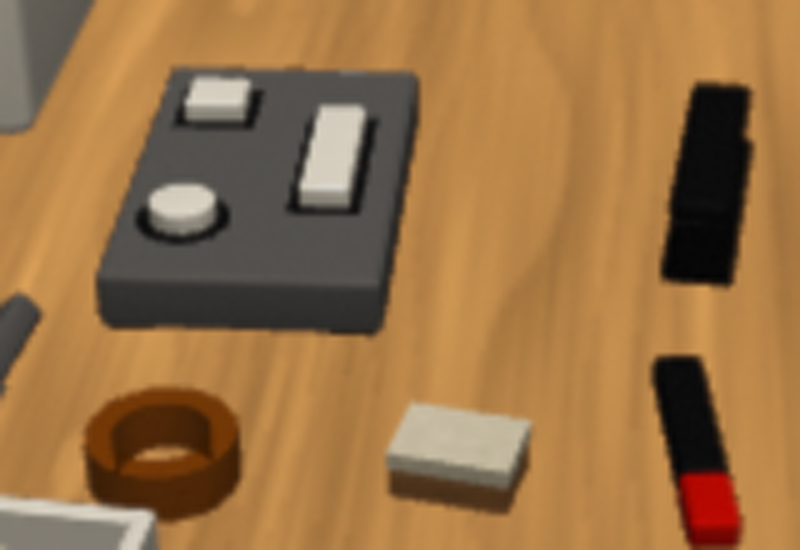

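Crops: grey pad with bar towards the robot (side ~(297,221)), round back left (267,231), square back right (274,209). Printer: rocker at side ~(270,333), its near (left) end raised, lid raised. My box fits above took in pixels with no depth reading, so I'll fix that.

```bash
python3 - <<'E'
from h import *
np.set_printoptions(precision=4,suppress=True)
for n in ['side','scene']:
    v=V(n+'_0.npz');c=v.cloud()
    hsv=cv2.cvtColor(v.p,cv2.COLOR_RGB2HSV)
    reg=(c[...,0]>.35)&(c[...,0]<.75)&(c[...,1]>-.33)&(c[...,1]<.45)&(v.d>0)
    white=(hsv[...,2]>120)&(hsv[...,1]<60)
    for nm,m in [('deck62',reg&(abs(c[...,2]-.062)<.004)&white),('rim88',reg&(abs(c[...,2]-.088)<.004)&white),('rocker',reg&(c[...,2]>.062)&(c[...,2]<.09)&(hsv[...,2]<40)),('pad32',reg&(abs(c[...,2]-.032)<.004)&(hsv[...,1]<60)),('keys43',reg&(abs(c[...,2]-.043)<.004)&white),
      ('lid',reg&(c[...,2]>.095)&(hsv[...,2]<170)&(hsv[...,1]<60)&(c[...,1]>.1))]:
        mm=cv2.morphologyEx(m.astype(np.uint8),cv2.MORPH_CLOSE,np.ones((3,3)))
        k,l,st,ce=cv2.connectedComponentsWithStats(mm)
        for i in range(1,k):
            if st[i,4]<20: continue
            q=c[(l==i)&m]; r=cv2.minAreaRect((q[:,:2]*1000).astype(np.float32))
            print(n,nm,st[i],ce[i].round(),np.round(r[0],1),np.round(r[1],1),round(r[2],1),np.median(q[:,2]).round(4),q[:,2].min().round(4),q[:,2].max().round(4), q.mean(0))
            if nm in('deck62','rim88','pad32'): print(cv2.boxPoints(r).round(0).tolist())
            if nm=='lid' and len(q)>300:
                cc=q.mean(0);u,s,w=np.linalg.svd(q-cc);nn=w[2]*np.sign(w[2][2]);print('lid n',nn,'tilt',np.arccos(nn[2]),'az',np.degrees(np.arctan2(nn[1],nn[0])),s,'top pts',q[np.argsort(-q[:,2])[:30]].mean(0))
E
```

```text
side deck62 [215 195  19   4  53] [224. 197.] [ 725.5 -269.3] [46.4  9.4] 4.6 0.0618 0.058 0.0659 [ 0.7257 -0.2695  0.0617]
[[702.0, -266.0], [703.0, -276.0], [749.0, -272.0], [748.0, -263.0]]
side deck62 [234 302  17   7  68] [241. 304.] [582.5 152.8] [25.3 19.1] 24.1 0.0621 0.0581 0.0658 [0.5835 0.1524 0.0622]
[[567.0, 156.0], [575.0, 139.0], [598.0, 149.0], [590.0, 167.0]]
side deck62 [ 153  305  148   74 2717] [259. 347.] [584.1 225.5] [160.8 197.7] 85.0 0.0618 0.058 0.066 [0.5316 0.2494 0.0618]
[[479.0, 154.0], [676.0, 137.0], [690.0, 297.0], [493.0, 314.0]]
side deck62 [225 310  11  22  29] [230. 321.] [593.3 198.3] [51.4  2.1] 85.5 0.065 0.0633 0.066 [0.5931 0.199  0.0648]
[[590.0, 173.0], [592.0, 173.0], [596.0, 224.0], [594.0, 224.0]]
side rim88 [213 183  22   7  73] [224. 187.] [ 721.5 -272.6] [53.5 18.2] 25.7 0.0891 0.084 0.0919 [ 0.7223 -0.2713  0.0886]
[[693.0, -276.0], [701.0, -292.0], [750.0, -269.0], [742.0, -253.0]]
side rim88 [149 288 112  72 987] [217. 333.] [619.8 221.9] [161.7 130.3] 84.8 0.0876 0.084 0.0907 [0.5952 0.2495 0.0874]
[[548.0, 147.0], [677.0, 135.0],
[... 5039 characters left out ...]
4.2] [201.   35.5] 4.2 0.0433 0.039 0.0469 [0.6049 0.144  0.043 ]
scene keys43 [253 292  37  22 309] [271. 302.] [ 534.8 -202. ] [27.4 85.5] 2.3 0.0427 0.0391 0.0461 [ 0.5366 -0.2035  0.0427]
scene keys43 [303 301  14  10 120] [310. 305.] [ 598.8 -146.6] [27.8 32.2] 50.5 0.043 0.039 0.0467 [ 0.5995 -0.1469  0.043 ]
scene keys43 [259 323  19  14 164] [268. 329.] [ 599.7 -256.1] [31.2 30.9] 3.6 0.0425 0.0392 0.0457 [ 0.6011 -0.2567  0.0425]
scene lid [ 402  189   69   69 2340] [439. 224.] [669.7 215.3] [159.4 164.2] 85.7 0.1259 0.0951 0.1764 [0.6504 0.2055 0.1326]
lid n [ 0.5081 -0.0337  0.8606] tilt 0.5342549321120119 az -3.798768814028119 [2.2782 2.1276 0.5603] top pts [0.5967 0.2119 0.1757]
```

```bash
cat > plan.py <<'E'
from h import *
from workcell import bot
np.set_printoptions(precision=4,suppress=True)
C=np.array([.5845,.225]);a=np.radians(-4.9)
px=np.array([np.cos(a),np.sin(a)]);py=np.array([-px[1],px[0]])
def pr(x,y,z): return np.r_[C+x*px+y*py,z]
def state():
    o=bot.get_obs();Rm=R.from_quat(o['tool_rot']).as_matrix();return o,Rm
def to(target):  # shift units
    o,Rm=state();return Rm.T@(np.array(target)-o['eef_pos'])/.25
def lidpt(r,th): return .09-r*np.cos(th)+.012*np.sin(th), .088+r*np.sin(th)+.012*np.cos(th)
E
python3 - <<'E'
from plan import *
o,Rm=state();print(Rm)
print(pr(*[lidpt(.105,.7)[0]+.011,0,lidpt(.105,.7)[1]]))
for n in['scene','side']:
    v=V(n+'_0.npz');c=v.cloud()
    m=(v.d>0)&(c[...,2]>.09)&(c[...,2]<.2)&(abs((c[...,:2]-C)@py)<.07)&(abs((c[...,:2]-C)@px-.045)<.07)
    q=c[m];x=(q[:,:2]-C)@px
    for lo in np.arange(-.02,.1,.01):
        s=(x>lo)&(x<lo+.01)
        if s.sum()>5: print(n,round(lo+.005,3),s.sum(),np.median(q[s,2]),np.percentile(q[s,2],95))
E
```

```text
[[-0.0004 -0.9714  0.2375]
 [-0.0016  0.2375  0.9714]
 [-1.     -0.     -0.0016]]
[0.6128 0.2226 0.1648]
scene 0.005 42 0.1742603760309258 0.1755882468014078
scene 0.015 213 0.17266403666105334 0.17620304314830754
scene 0.025 242 0.1642816017017935 0.1694882272934754
scene 0.035 232 0.15572847165624615 0.1607955074452243
scene 0.045 252 0.14669136681975725 0.15239154131372104
scene 0.055 231 0.1380981011958412 0.14365392737510968
scene 0.065 263 0.1292216913809483 0.1354882583481403
scene 0.075 249 0.1202055158503027 0.12570225755439493
scene 0.085 257 0.11103645856294997 0.11681114386983749
scene 0.095 245 0.10218581523176407 0.10750437414893102
side -0.005 46 0.17110651478591984 0.1735680515024098
side 0.005 438 0.1729988050410635 0.17545979836691816
side 0.015 181 0.17140615325338981 0.1747518747997085
side 0.025 162 0.1618234865559817 0.16610174131940353
side 0.035 169 0.15396043113384728 0.15733652632606376
side 0.045 155 0.14471146833961374 0.14887924165537791
side 0.055 145 0.13576558559035207 0.1398969267230183
side 0.065 125 0.12772340694558254 0.13116949839174966
side 0.075 138 0.1175717992482507 0.12174284816860118
side 0.085 133 0.10943555030578056 0.11323265213633579
side 0.095 88 0.10213359271010652 0.10488584376491301
```

Printer fits: centre (0.5845, 0.225), yaw −4.9°, box 198×161 mm. The rocker centre measures (519.6, 230.8) against a predicted (519.7, 230.6). Lid angle is about 0.725. Closing the fingers and moving towards a point above the lid.

Call:
apply_moves(targets=[0,-0.16,-0.04,0,0,0,0,0,-0.32,-0.08,-0.1,0,0,0,0,-0.48,-0.12,-0.2,0,0,0,0,-0.64,-0.16,-0.31,0,0,0,0,-0.8,-0.2,-0.31,0,0,0,0,-0.9,-0.23,-0.31,0,0,0,0,-1,-0.25,-0.31,0,0,0,0,-1,-0.25,-0.31,0,0,0])

```text
clock: 0.82
eef_pos: [0.3503, 0.3634, 0.2308]
tool_rot: [-0.477, 0.522, 0.476, 0.522]
ft_force: [0.2, 0.7, 0.3]
grip_width: 0.0001
```

```bash
python3 - <<'E'
from plan import *
o,Rm=state();print(o['clock'],o['eef_pos'],Rm,o['joint_pos'],o['grip_width'],o['ft_force'])
x,z=lidpt(.107,.725);t=pr(x+.011,0,z+.02);print(t,to(t))
E
```

```text
0.8167 [0.3503 0.3634 0.2308] [[ 0.0013 -0.9959  0.0904]
 [-0.0011  0.0904  0.9959]
 [-1.     -0.0014 -0.001 ]] [ 0.8048  0.2502  0.0164  1.3369 -0.0017  0.8953] 0.00011744232800177389 [0.2255 0.7202 0.2977]
[0.6133 0.2225 0.1879] [ 0.1736 -1.0982 -0.4659]
```

Call:
apply_moves(targets=[0,-0.14,-0.06,0,0,0,0,0,-0.28,-0.12,0,0,0,0,0,-0.42,-0.18,0,0,0,0,0,-0.56,-0.24,0,0,0,0,0,-0.7,-0.3,0,0,0,0,0,-0.84,-0.36,0,0,0,0,0,-0.95,-0.42,0,0,0,0,0,-1,-0.46,0,0,0,0,0,-1,-0.46,0,0,0,0])

```text
clock: 1.57
eef_pos: [0.5878, 0.2275, 0.23]
tool_rot: [-0.477, 0.522, 0.477, 0.521]
ft_force: [-0.9, 1.0, -1.3]
grip_width: 0.0001
```

```bash
python3 snap.py 1 side scene; python3 - <<'E'
import cv2
a=cv2.imread('pics/side_1.png')
cv2.imwrite('pics/d1.png',cv2.resize(a[150:400,100:340],None,fx=2.5,fy=2.4,interpolation=2))
from plan import *
o,Rm=state();print(o['eef_pos'],o['joint_pos'])
for th in [.76,.725,.6,.5,.4,.3,.2,.1,.0,-.03]:
    x,z=lidpt(.107,th);t=pr(x+.011,0,z);print(th,t,to(t))
E
```

```text
side 1.5667 [0.58784629 0.22753856 0.22996451] [-0.47733672  0.52225887  0.47728404  0.52114803] [-0.87038416  0.98205434 -1.27250721] 0.00012867476018779963
scene 1.6167 [0.58625434 0.22902708 0.23025431] [-0.4773226   0.52185909  0.47822709  0.52069672] [-0.75123234  0.44678078 -0.27583911] 0.0003614586736786017
[0.5854 0.23   0.2307] [0.374  0.5078 0.3947 1.4596 0.0009 0.4592]
0.76 [0.6161 0.2223 0.1704] [ 0.2408 -0.1256 -0.0203]
0.725 [0.6133 0.2225 0.1679] [ 0.2507 -0.1143 -0.0203]
0.6 [0.6039 0.2233 0.1583] [ 0.2893 -0.0767 -0.0203]
0.5 [0.5973 0.2239 0.1498] [ 0.3233 -0.0503 -0.0203]
0.4 [0.5916 0.2244 0.1407] [ 0.3598 -0.0275 -0.0203]
0.3 [0.5868 0.2248 0.1311] [ 0.3983 -0.0084 -0.0203]
0.2 [0.583  0.2251 0.121 ] [ 0.4386  0.0068 -0.0203]
0.1 [0.5802 0.2254 0.1106] [ 0.4802  0.0178 -0.0203]
0.0 [0.5785 0.2255 0.1   ] [ 0.5227  0.0247 -0.0203]
-0.03 [0.5782 0.2255 0.0968] [ 0.5356  0.0259 -0.0203]
```

View pics/d1.png

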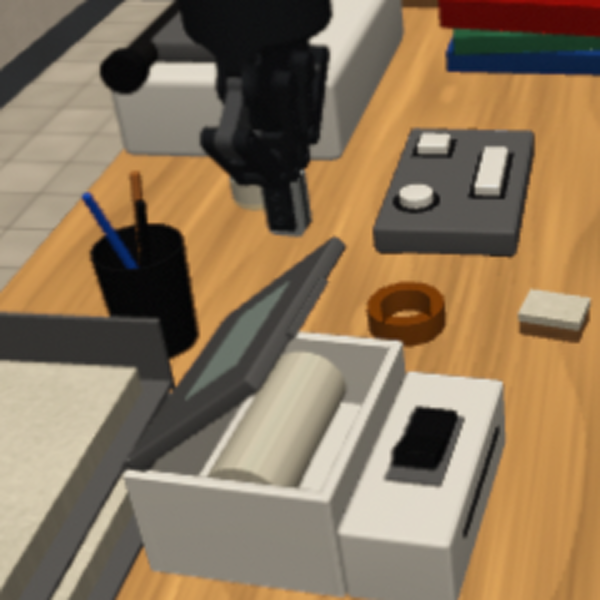

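The tip hangs above the lid's front part, clear of it. Going in and along the arc to about 0.4 rad.

Call:
apply_moves(targets=[0.08,-0.12,-0.02,0,0,0,0,0.17,-0.14,-0.02,0,0,0,0,0.22,-0.13,-0.02,0,0,0,0,0.25,-0.114,-0.02,0,0,0,0,0.27,-0.095,-0.02,0,0,0,0,0.29,-0.077,-0.02,0,0,0,0,0.305,-0.064,-0.02,0,0,0,0,0.323,-0.05,-0.02,0,0,0,0,0.34,-0.038,-0.02,0,0,0,0,0.36,-0.0275,-0.02,0,0,0,0])

```text
clock: 2.5
eef_pos: [0.5923, 0.2248, 0.1419]
tool_rot: [-0.479, 0.52, 0.478, 0.521]
ft_force: [-0.4, 0.9, 0.4]
grip_width: -0.0003
```

```bash
python3 snap.py 2 side; python3 - <<'E'
import cv2
a=cv2.imread('pics/side_2.png')
cv2.imwrite('pics/d2.png',cv2.resize(a[150:400,100:340],None,fx=2.5,fy=2.4,interpolation=2))
from plan import *
o,Rm=state();print(o['eef_pos'],o['ft_force'],o['joint_pos'])
for th in [.5,.4,.3,.2,.1,.0,-.03]:
    x,z=lidpt(.107,th);t=pr(x+.011,0,z);print(th,t,to(t))
E
```

```text
side 2.5 [0.5922548  0.22482313 0.14188037] [-0.47857498  0.52011713  0.47843711  0.52109701] [-0.37746214  0.8671911   0.37018582] -0.0002532350515941333
[0.5913 0.2245 0.1404] [-1.3004  0.2102 -0.2579] [0.3627 0.5524 0.2329 1.2527 0.0003 0.4469]
0.5 [0.5973 0.2239 0.1498] [-0.0378 -0.0243 -0.0002]
0.4 [0.5916 0.2244 0.1407] [-0.0013 -0.0014 -0.0002]
0.3 [0.5868 0.2248 0.1311] [ 0.0372  0.0178 -0.0001]
0.2 [0.583  0.2251 0.121 ] [ 0.0775  0.0329 -0.0001]
0.1 [0.5802 0.2254 0.1106] [ 0.1191  0.044  -0.0001]
0.0 [0.5785 0.2255 0.1   ] [ 0.1616  0.0509 -0.0001]
-0.03 [0.5782 0.2255 0.0968] [ 0.1745  0.0521 -0.0001]
```

View pics/d2.png

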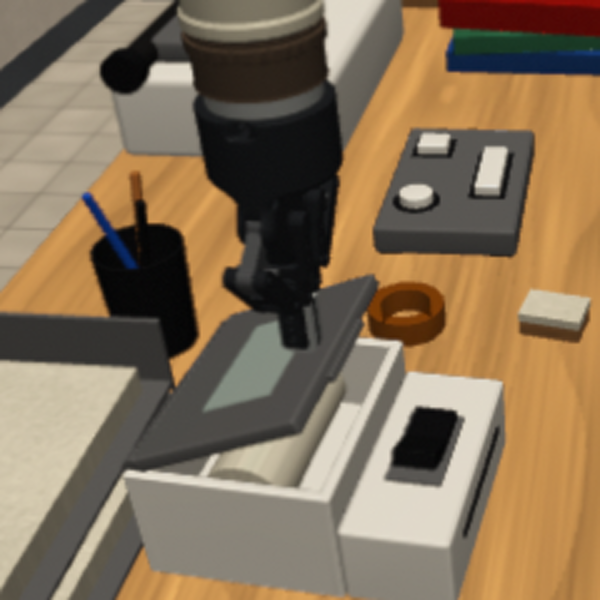

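The lid follows the tip, with nothing jammed. Continuing to shut with a few mm of over-travel.

Call:
apply_moves(targets=[0.019,0.009,0,0,0,0,0,0.037,0.018,0,0,0,0,0,0.057,0.026,0,0,0,0,0,0.0775,0.033,0,0,0,0,0,0.098,0.039,0,0,0,0,0,0.119,0.044,0,0,0,0,0,0.14,0.048,0,0,0,0,0,0.162,0.051,0,0,0,0,0,0.17,0.051,0,0,0,0,0,0.176,0.051,0,0,0,0,0,0.176,0.051,0,0,0,0])

```text
validation failed for argument at $.ta...
```

```bash
python3 snap.py 3 side; python3 - <<'E'
import cv2
a=cv2.imread('pics/side_3.png')
cv2.imwrite('pics/d3.png',cv2.resize(a[150:400,100:340],None,fx=2.5,fy=2.4,interpolation=2))
from plan import *
o,Rm=state();print(o['eef_pos'],o['ft_force'])
E
```

```text
side 2.55 [0.59125474 0.22446267 0.14038444] [-0.47821727  0.5210071   0.478789    0.52021239] [-1.30042085  0.2102249  -0.25791898] -6.807401167415737e-05
[0.5915 0.2242 0.1405] [-0.2186  0.2067  0.6052]
```

View pics/d3.png

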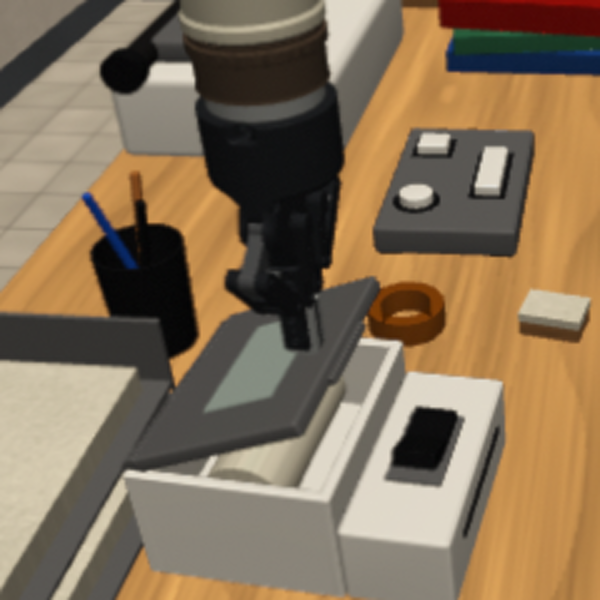

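The move was refused and nothing moved (picture unchanged). Retrying in a shorter form.

Call:
apply_moves(targets=[0.02,0.01,0,0,0,0,0,0.04,0.018,0,0,0,0,0,0.06,0.026,0,0,0,0,0,0.08,0.033,0,0,0,0,0,0.1,0.039,0,0,0,0,0,0.12,0.044,0,0,0,0,0,0.14,0.048,0,0,0,0,0,0.16,0.05,0,0,0,0,0])

```text
clock: 3.27
eef_pos: [0.5798, 0.2253, 0.1007]
tool_rot: [-0.478, 0.521, 0.478, 0.521]
ft_force: [-1.2, -0.3, 0.8]
grip_width: -0.0004
```

Call:
apply_moves(targets=[0.008,0,0,0,0,0,0,0.016,0,0,0,0,0,0,0.016,0,0,0,0,0,0])

```text
clock: 3.52
eef_pos: [0.5798, 0.2253, 0.0999]
tool_rot: [-0.478, 0.52, 0.478, 0.521]
ft_force: [-5.6, -1.6, 14.7]
grip_width: -0.0002
```

```bash
python3 snap.py 4 side; python3 - <<'E'
import cv2
a=cv2.imread('pics/side_4.png')
cv2.imwrite('pics/d4.png',cv2.resize(a[150:400,100:340],None,fx=2.5,fy=2.4,interpolation=2))
from plan import *
o,Rm=state();print(o['eef_pos'],o['ft_force'])
E
```

```text
side 3.5167 [0.5797585  0.22533461 0.0999041 ] [-0.47840971  0.5203785   0.4783086   0.5211058 ] [-5.63449719 -1.56392281 14.66507853] -0.00018510388724120856
[0.5798 0.2254 0.0999] [-5.236  -1.331  13.7247]
```

View pics/d4.png

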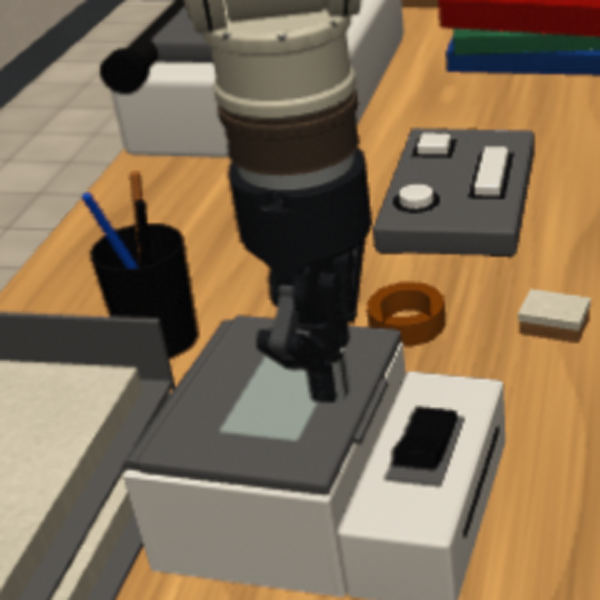

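The lid lies level on the rim and resists at z = 0.0999 m with 14 N, so it is shut. Lifting off and working out the rocker move.

Call:
apply_moves(targets=[-0.05,0,0,0,0,0,0,-0.1,0,0,0,0,0,0,-0.12,0,0,0,0,0,0,-0.12,0,0,0,0,0,0])

```text
clock: 3.9
eef_pos: [0.5811, 0.2256, 0.1286]
tool_rot: [-0.479, 0.52, 0.478, 0.522]
ft_force: [0.1, 0.1, 0.3]
grip_width: -0.0001
```

```bash
python3 snap.py 5 side; python3 - <<'E'
from plan import *
o,Rm=state();print(o['eef_pos'],o['ft_force'])
v=V('side_5.npz');c=v.cloud();hsv=cv2.cvtColor(v.p,cv2.COLOR_RGB2HSV)
P=np.stack([(c[...,:2]-C)@px,(c[...,:2]-C)@py,c[...,2]],-1)
m=(v.d>0)&(abs(P[...,0]+.065)<.025)&(abs(P[...,1])<.04)&(P[...,2]>.064)&(P[...,2]<.09)&(hsv[...,2]<40)
q=P[m];print(len(q),q.min(0),q.max(0))
for y in np.arange(-.03,.035,.01):
    s=abs(q[:,1]-y)<.005;print(round(y,3),s.sum(),np.median(q[s,2]),np.median(q[s,0]))
l=(v.d>0)&(abs(P[...,0]-.03)<.055)&(abs(P[...,1])<.075)&(P[...,2]>.09)&(P[...,2]<.115)
for x in np.arange(-.02,.09,.02):
    s=l&(abs(P[...,0]-x)<.008);print('lid',round(x,3),s.sum(),np.median(P[s][:,2]))
for z in(.13,.09,.072,.07): print(pr(-.065,.02,z),to(pr(-.065,.02,z)))
E
```

```text
side 3.9 [0.5811089  0.22558268 0.1286462 ] [-0.47877896  0.51982268  0.47788192  0.52171252] [0.07626601 0.1147905  0.28458216] -0.00010903456822489185
[0.5805 0.2254 0.1276] [ 0.0575  0.3442 -0.4081]
432 [-0.0787 -0.0304  0.0662] [-0.0511  0.0295  0.0839]
-0.03 24 0.07174171324549694 -0.0657887657239355
-0.02 71 0.07197671604421074 -0.06592348948090887
-0.01 79 0.07183055697563934 -0.0656132090872113
0.0 53 0.07293640268337975 -0.06596868685367355
0.01 51 0.0759216046159592 -0.06858247138199496
0.02 87 0.08010565415400095 -0.06766940168257174
0.03 67 0.07597868453261702 -0.06440029777578103
lid -0.02 516 0.09990843772147645
lid 0.0 608 0.10002417686425796
lid 0.02 462 0.1005159514308406
lid 0.04 564 0.10059185029450951
lid 0.06 585 0.10018847698427419
lid 0.08 492 0.10016422550811285
[0.5214 0.2505 0.13  ] [-0.01    0.2439  0.0799]
[0.5214 0.2505 0.09  ] [0.15   0.2441 0.0799]
[0.5214 0.2505 0.072 ] [0.222  0.2442 0.0798]
[0.5214 0.2505 0.07  ] [0.23   0.2442 0.0798]
```

The lid surface reads 100 mm along its whole length. The rocker is level at 72 mm on the right and raised to 80 mm at y = +20, i.e. off. Pressing its left end.

Call:
apply_moves(targets=[-0.02,0.1,0.03,0,0,0,0,-0.02,0.2,0.06,0,0,0,0,-0.01,0.244,0.08,0,0,0,0,0.05,0.244,0.08,0,0,0,0,0.12,0.244,0.08,0,0,0,0,0.17,0.244,0.08,0,0,0,0,0.19,0.244,0.08,0,0,0,0,0.21,0.244,0.08,0,0,0,0,0.225,0.244,0.08,0,0,0,0,0.225,0.244,0.08,0,0,0,0])

```text
clock: 4.78
eef_pos: [0.521, 0.2506, 0.0721]
tool_rot: [-0.478, 0.521, 0.478, 0.521]
ft_force: [-2.9, 1.3, 6.8]
grip_width: -0.0002
```

Call:
apply_moves(targets=[0.006,0,0,0,0,0,0,0.01,0,0,0,0,0,0,0.01,0,0,0,0,0,0])

```text
clock: 5.03
eef_pos: [0.5211, 0.2506, 0.0719]
tool_rot: [-0.478, 0.52, 0.478, 0.521]
ft_force: [-6.1, -2.0, 18.5]
grip_width: 0.0001
```

Call:
apply_moves(targets=[-0.08,0,0,0,0,0,0,-0.2,0,0,0,0,0,0,-0.3,0,0,0,0,0,0,-0.36,0,0,0,0,0,0,-0.36,0,0,0,0,0,0])

```text
clock: 5.45
eef_pos: [0.5237, 0.2512, 0.1631]
tool_rot: [-0.479, 0.518, 0.477, 0.524]
ft_force: [0.0, -0.4, 0.6]
grip_width: 0.0001
```

```bash
python3 snap.py 6 side scene; python3 - <<'E'
from plan import *
o,Rm=state();print(o['eef_pos'],o['ft_force'],o['joint_pos'])
a=cv2.imread('pics/side_6.png')
cv2.imwrite('pics/d6.png',cv2.resize(a[150:400,100:340],None,fx=2.5,fy=2.4,interpolation=2))
v=V('side_6.npz');c=v.cloud();hsv=cv2.cvtColor(v.p,cv2.COLOR_RGB2HSV)
P=np.stack([(c[...,:2]-C)@px,(c[...,:2]-C)@py,c[...,2]],-1)
m=(v.d>0)&(abs(P[...,0]+.065)<.025)&(abs(P[...,1])<.04)&(P[...,2]>.064)&(P[...,2]<.09)&(hsv[...,2]<40)
q=P[m]
for y in np.arange(-.03,.035,.01):
    s=abs(q[:,1]-y)<.005;print(round(y,3),s.sum(),np.median(q[s,2]))
l=(v.d>0)&(abs(P[...,0]-.03)<.055)&(abs(P[...,1])<.075)&(P[...,2]>.09)&(P[...,2]<.115)
for x in (-.02,.03,.08):
    s=l&(abs(P[...,0]-x)<.008);print('lid',round(x,3),s.sum(),np.median(P[s][:,2]))
for n in ['side','scene']:
    for t in '06':
        v=V(f'{n}_{t}.npz');c=v.cloud();hsv=cv2.cvtColor(v.p,cv2.COLOR_RGB2HSV)
        m=(v.d>0)&(c[...,0]>.5)&(c[...,0]<.57)&(c[...,1]>-.26)&(c[...,1]<-.13)&(abs(c[...,2]-.043)<.004)&(hsv[...,2]>120)&(hsv[...,1]<60)
        r=cv2.minAreaRect((c[m][:,:2]*1000).astype(np.float32));print(n,t,r,m.sum(),np.median(c[m][:,2]))
        # mask by 2D pixels, rays on plane .043
        w=(hsv[...,2]>150)&(hsv[...,1]<60)&m;uv=np.argwhere(w)[:,::-1]
        pp=v.plane(uv.astype(float),.043);print('  ray',cv2.minAreaRect((pp[:,:2]*1000).astype(np.float32)))
E
```

```text
side 5.45 [0.52367797 0.25115862 0.16308406] [-0.47934988  0.51815038  0.47710693  0.52355789] [ 0.0488997  -0.36050439  0.56637006] 7.989541813084277e-05
scene 5.5 [0.5225811  0.2507079  0.16073906] [-0.47898098  0.51928284  0.4775303   0.52238623] [-0.096597    1.08312517 -0.28051554] 4.723274244665585e-05
[0.5215 0.2503 0.1589] [ 0.4185  0.0942 -0.0375] [ 0.4477  0.4326  0.0878  1.2247 -0.0005  0.5328]
-0.03 0 nan
-0.02 94 0.08003164184095388
-0.01 108 0.07614607697701742
0.0 95 0.0724687098634964
0.01 86 0.07150596495203038
0.02 80 0.07158802163597977
0.03 77 0.07070798487409036
lid -0.02 498 0.09983158391759797
lid 0.03 620 0.1004000772311677
lid 0.08 490 0.10010273336634176
side 0 ((531.8505859375, -197.1277313232422), (23.853755950927734, 88.33793640136719), 1.895674228668213) 176 0.04300615363528182
  ray ((531.6587524414062, -196.3892059326172), (21.7635498046875, 85.37238311767578), 0.6855993866920471)
side 6 ((532.0167236328125, -197.06454467773438), (23.453664779663086, 84.28553009033203), 1.2326072454452515) 177 0.04300185767615605
  ray ((531.6136474609375, -196.39224243164062), (22.485326766967773, 85.23248291015625), 1.2272703647613525)
scene 0 ((534.80712890625, -202.0416259765625), (27.42843246459961, 85.50786590576172), 2.3445661067962646) 305 0.042718508696847235
  ray ((537.2883911132812, -203.14266967773438), (27.125802993774414, 84.83346557617188), 0.9220616221427917)
scene 6 ((535.1621704101562, -202.1710205078125), (25.58098030090332, 84.41924285888672), 0.8211293816566467) 307 0.042946144049561985
  ray ((537.7827758789062, -203.0251007080078), (28.118257522583008, 84.6142349243164), 0.9220616221427917)
  return _methods._mean(a, axis=axis, dtype=dtype,
  ret = ret.dtype.type(ret / rcount)
```

View pics/d6.png

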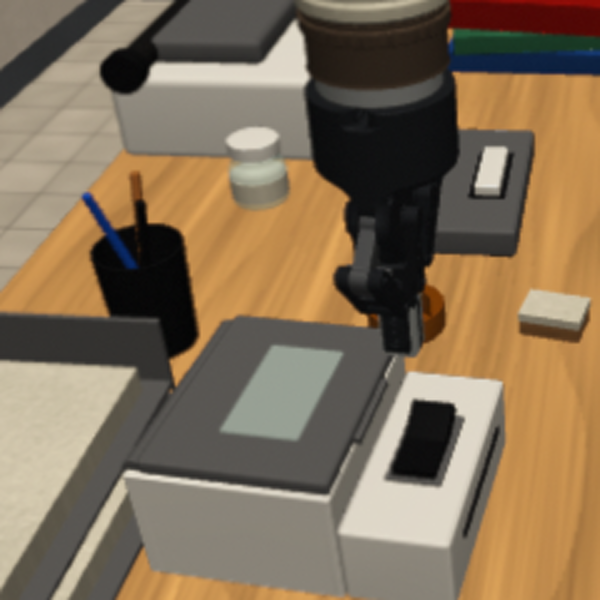

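The rocker's left half is now level at 71.5 mm and its right end is raised, so it is on. The lid is still shut. Moving over to the bar key, centre about (0.5335, −0.199) (side and scene views differ by 4 mm).

Call:
apply_moves(targets=[0,0,-0.15,0,0,0,0,0,0,-0.3,0,0,0,0,0,0,-0.45,0,0,0,0,0,0,-0.6,0,0,0,0,0,0,-0.75,0,0,0,0,0,0,-0.9,0,0,0,0,0,0,-1,0,0,0,0,0,0,-1,0,0,0,0])

```text
clock: 6.22
eef_pos: [0.4978, -0.0031, 0.1567]
tool_rot: [-0.476, 0.524, 0.477, 0.521]
ft_force: [-0.4, 0.8, -0.5]
grip_width: 0.0002
```

```bash
python3 - <<'E'
from plan import *
o,Rm=state();print(o['eef_pos'],o['joint_pos']);print(to([.5335,-.199,.12]))
E
```

```text
[ 0.4978 -0.0031  0.1567] [-0.005   0.2855 -0.135   1.1545 -0.0021  0.0861]
[ 0.1478 -0.214  -0.7668]
```

Call:
apply_moves(targets=[0,-0.05,-0.15,-0.05,0,0,0,0,-0.1,-0.3,-0.1,0,0,0,0,-0.15,-0.45,-0.15,0,0,0,0,-0.19,-0.6,-0.2,0,0,0,0,-0.21,-0.72,-0.2,0,0,0,0,-0.21,-0.76,-0.2,0,0,0,0,-0.21,-0.76,-0.2,0,0,0])

```text
clock: 6.8
eef_pos: [0.5351, -0.1943, 0.1566]
tool_rot: [-0.502, 0.498, 0.504, 0.497]
ft_force: [0.1, 0.7, -0.2]
grip_width: -0.0002
```

```bash
python3 snap.py 7 wrist; python3 - <<'E'
from plan import *
v=V('wrist_7.npz');c=v.cloud();hsv=cv2.cvtColor(v.p,cv2.COLOR_RGB2HSV)
m=(v.d>0)&(c[...,0]>.5)&(c[...,0]<.65)&(c[...,1]>-.3)&(c[...,1]<-.1)&(abs(c[...,2]-.043)<.005)&(hsv[...,2]>120)&(hsv[...,1]<60)
k,l,st,ce=cv2.connectedComponentsWithStats(m.astype(np.uint8))
for i in range(1,k):
    if st[i,4]>60: q=c[l==i];print(st[i],cv2.minAreaRect((q[:,:2]*1000).astype(np.float32)),np.median(q[:,2]))
o,Rm=state();print(o['eef_pos'],Rm,o['joint_pos']);print(to([.5335,-.199,.06]))
E
```

```text
wrist 6.8 [ 0.53513521 -0.19426872  0.15656661] [-0.50191375  0.49770063  0.50375998  0.49659094] [ 0.0553375   0.68890307 -0.16892072] -0.00022103742405399945
[ 261  212  110   30 3221] ((534.076171875, -201.26364135742188), (23.371109008789062, 82.99752044677734), 0.7946414947509766) 0.04270237646400704
[366 285  37  34 992] ((597.25439453125, -145.0848846435547), (30.427080154418945, 29.821073532104492), 2.7798848152160645) 0.04281707166916829
[ 231  286   38   32 1132] ((598.6702270507812, -255.02146911621094), (28.865522384643555, 29.181241989135742), 0.060477364808321) 0.04270665410278607
[ 0.5351 -0.1925  0.1568] [[-0.0029 -0.9999 -0.0132]
 [ 0.0016 -0.0132  0.9999]
 [-1.      0.0029  0.0017]] [-0.3456  0.4188  0.0609  1.2162  0.0006 -0.3588]
[ 0.3873  0.0057 -0.0266]
```

View pics/wrist_7.png

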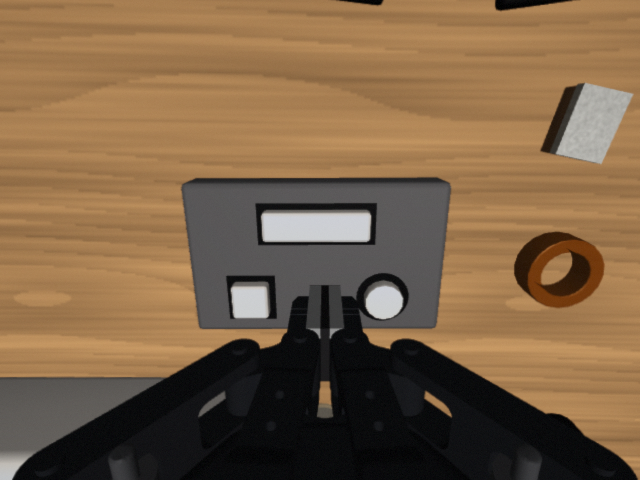

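The wrist view shows the bar at (316,226), centre (0.534, −0.201), size 83×23 mm at 43 mm height; the round and square keys are 64 mm behind it. Descending in line with the bar.

Call:
apply_moves(targets=[0.1,0.002,-0.03,0,0,0,0,0.22,0.002,-0.034,0,0,0,0,0.33,0.002,-0.034,0,0,0,0,0.4,0.002,-0.034,0,0,0,0,0.43,0.002,-0.034,0,0,0,0,0.43,0.002,-0.034,0,0,0,0])

```text
clock: 7.35
eef_pos: [0.5338, -0.1983, 0.0486]
tool_rot: [-0.502, 0.496, 0.506, 0.495]
ft_force: [-0.1, -0.3, 0.5]
grip_width: 0.0003
```

Call:
apply_moves(targets=[0.015,0,0,0,0,0,0,0.03,0,0,0,0,0,0,0.045,0,0,0,0,0,0,0.05,0,0,0,0,0,0,0.05,0,0,0,0,0,0])

```text
clock: 7.77
eef_pos: [0.5371, -0.2009, 0.0397]
tool_rot: [0.505, -0.495, -0.503, -0.497]
ft_force: [1.5, 1.6, 4.2]
grip_width: -0.0001
```

Call:
apply_moves(targets=[0.006,0,0,0,0,0,0,0.012,0,0,0,0,0,0,0.012,0,0,0,0,0,0])

```text
clock: 8.02
eef_pos: [0.5371, -0.2009, 0.037]
tool_rot: [0.505, -0.495, -0.503, -0.497]
ft_force: [2.3, 2.4, 7.7]
grip_width: -0.0001
```

```bash
python3 -c "
from workcell import bot
o=bot.get_obs();print(o['eef_pos'],o['ft_force'],o['joint_vel'])"
```

```text
[ 0.53707104 -0.20090425  0.03703768] [2.30907407 2.40318546 7.69213409] [-1.11404796e-03  7.92811111e-04 -4.79805920e-04 -2.42673285e-03
 -3.62578081e-05 -1.03770734e-03]
```

Call:
apply_moves(targets=[0.006,0,0,0,0,0,0,0.006,0,0,0,0,0,0])

```text
clock: 8.18
eef_pos: [0.5372, -0.2009, 0.0369]
tool_rot: [0.505, -0.495, -0.503, -0.497]
ft_force: [-1.3, 3.6, 14.5]
grip_width: -0.0005
```

```bash
python3 -c "
from workcell import bot
o=bot.get_obs();print(o['eef_pos'],o['ft_force'])"; python3 snap.py 8 side
```

```text
[ 0.53715058 -0.2009396   0.03689393] [-1.32321034  3.61224937 14.54279303]
side 8.1833 [ 0.53715058 -0.2009396   0.03689393] [ 0.5048973  -0.49518218 -0.50280154 -0.49705527] [-1.32321034  3.61224937 14.54279303] -0.0004656527411879025
```

The bar has bottomed out: z stopped at 36.9 mm while the force doubled to 14.5 N. Lifting off.

Call:
apply_moves(targets=[-0.03,0,0,0,0,0,0,-0.08,0,0,0,0,0,0,-0.2,0,0,0,0,0,0,-0.35,0,0,0,0,0,0,-0.48,0,0,0,0,0,0,-0.48,0,0,0,0,0,0,-0.48,0,0,0,0,0,0])

```text
clock: 8.82
eef_pos: [0.5366, -0.202, 0.1562]
tool_rot: [0.505, -0.496, -0.502, -0.497]
ft_force: [0.7, -0.1, -0.7]
grip_width: -0.0002
```

```bash
python3 snap.py 9 wrist side scene; python3 - <<'E'
from plan import *
v=V('wrist_9.npz');c=v.cloud();hsv=cv2.cvtColor(v.p,cv2.COLOR_RGB2HSV)
m=(v.d>0)&(c[...,0]>.5)&(c[...,0]<.65)&(c[...,1]>-.3)&(c[...,1]<-.1)&(abs(c[...,2]-.041)<.007)&(hsv[...,2]>120)&(hsv[...,1]<60)
k,l,st,ce=cv2.connectedComponentsWithStats(m.astype(np.uint8))
for i in range(1,k):
    if st[i,4]>60: q=c[l==i];print(st[i],cv2.minAreaRect((q[:,:2]*1000).astype(np.float32)),np.median(q[:,2]))
for t in '09':
  for n in ['side','scene']:
    v=V(f'{n}_{t}.npz');c=v.cloud();hsv=cv2.cvtColor(v.p,cv2.COLOR_RGB2HSV)
    P=np.stack([(c[...,:2]-C)@px,(c[...,:2]-C)@py,c[...,2]],-1)
    m=(v.d>0)&(abs(c[...,2]-.032)<.004)&(hsv[...,1]<60)&(c[...,0]>.48)&(c[...,0]<.65)&(c[...,1]>-.32)&(c[...,1]<-.08)
    print(t,n,'pad',cv2.minAreaRect((c[m][:,:2]*1000).astype(np.float32)))
    if n=='side' and t=='9':
      for x in(-.02,.08): s=(v.d>0)&(abs(P[...,0]-x)<.008)&(abs(P[...,1])<.07)&(P[...,2]>.09);print('lid',np.median(P[s][:,2]))
      for y in(-.02,.01,.02): s=(v.d>0)&(abs(P[...,0]+.065)<.012)&(abs(P[...,1]-y)<.004)&(P[...,2]>.064);print('rocker',y,np.median(P[s][:,2]))
E
```

```text
wrist 8.8167 [ 0.53660595 -0.20200607  0.15619746] [ 0.50517868 -0.49606426 -0.50208987 -0.49660901] [ 0.70408086 -0.10791681 -0.67317611] -0.00020814727779504142
side 8.8667 [ 0.53530841 -0.20139558  0.15415866] [ 0.50385542 -0.49656134 -0.5034628  -0.49606629] [ 0.3487717  -0.22948225 -0.52028095] -2.79273146304662e-05
scene 8.9167 [ 0.53451412 -0.20098598  0.15287831] [-0.5029709   0.49686529  0.50437835  0.49572939] [-0.32246686  0.63447151 -0.16097594] -8.637882508501228e-05
[ 272  210  110   29 3138] ((533.8806762695312, -201.27073669433594), (22.664260864257812, 83.35356140136719), 1.0305347442626953) 0.04272903779732687
[ 241  283   37   33 1162] ((598.73095703125, -254.98126220703125), (29.477121353149414, 29.152938842773438), 0.7255394458770752) 0.0426265482956458
[375 282  38  35 997] ((597.4901733398438, -145.45245361328125), (29.83019256591797, 30.13752555847168), 81.67474365234375) 0.042812023499116614
0 side pad ((562.6484985351562, -194.81643676757812), (126.61664581298828, 209.86285400390625), 0.9569885730743408)
0 scene pad ((568.4282836914062, -202.34103393554688), (130.49569702148438, 209.33401489257812), 1.3569549322128296)
9 side pad ((562.9724731445312, -195.00404357910156), (126.69003295898438, 208.5611114501953), 0.669350802898407)
lid 0.09986608539430142
lid 0.10013710699572909
rocker -0.02 0.08033593201132289
rocker 0.01 0.07168926370272366
rocker 0.02 0.07177671182179413
9 scene pad ((568.0423583984375, -202.02182006835938), (131.60623168945312, 210.80596923828125), 1.1795717477798462)
```

View pics/side_9.png

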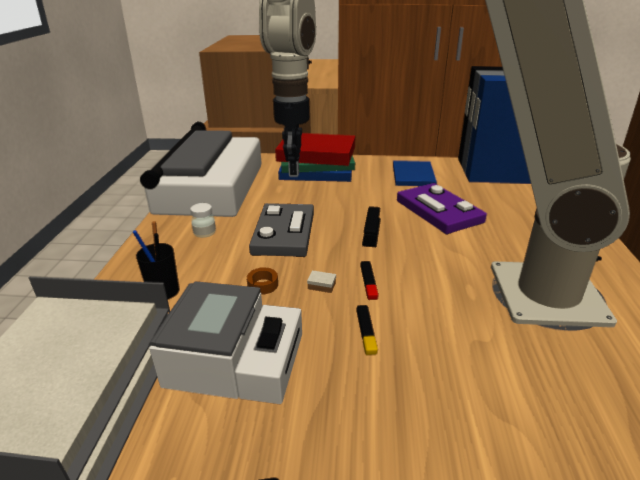

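The side picture shows the lid shut (210,315), the rocker on (270,333), the pad in place (283,228), the other objects unmoved and the gripper clear. Handing in.

```bash
python3 -c "
from workcell import bot
print(bot.job_done())"
```

```text
the job is handed in; nothing more can be done
None
```

The job is done in the order asked and handed in at about 9 s on the robot's clock; no verdict was reported.

- **Lid:** I pushed it shut along its arc with the closed fingertips. It stopped at z = 99.9 mm with about 14 N, and its top last read 100 mm both at its front edge and near the hinge.
- **Rocker:** I pressed the left end down until it stopped at 72 mm with 18 N. Its left half is level at 71.7 mm and its right end is raised, so it is on.
- **Bar key:** I pressed it until it stopped at 36.9 mm with 14.5 N (6 mm travel), then let it come up. It reads 42.7 mm again, against a nominal 43 mm.
- **Surroundings:** The pad stayed within about 0.5 mm and the round and square keys are still up. Nothing else looked moved in the last picture, and the arm is clear.

Two things did not go smoothly:
- One move call was refused for its format. Nothing moved, and I repeated it in a shorter form.
- The side and scene views disagreed by about 4 mm on where the bar key was. A wrist-camera reading settled it before I pressed.

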